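# Hold a shaft collar on the shaft's flat

### The arm

A 6-joint arm with a two-finger parallel gripper is mounted at the origin on a cart in front of the work surface, level with it; the furniture and walls round the work are solid. World frame = base frame: x ahead of the robot, y to its left, z up, the work surface at z = 0. Lengths are in m, angles in degrees, forces in N, time in s.
With the tool pointing down it reaches from about 0.3 to 0.75 m from the base axis. Payload 8.5 kg.
Tool frame: the origin (TCP) lies on the centre line of the jaws, within the pads' length; the fingertips stand 19 mm ahead of it and the grasp point (between the pads) is the TCP (env.tcp_to_tips is the z of the fingertips in the tool frame, in m); z points along the fingers, y is the line along which they close (so a half turn about z gives the same grasp; the last joint's range is limited). The gripper opens to 85 mm and grips with 20 to 120 N. Pads are 22 mm wide; open, the fingers measure 114 mm over their backs; the gripper's body (76 mm by 85 mm) begins 54 mm behind the grasp point. The pads swing forward as they close: fully open they stand 13 mm farther back than shut.
Start: joints at [-78.684, 21.807, 74.336, -0, 83.858, -12.336], TCP at [0.221, -0.504, 0.25] pointing down, gripper open.
Joint ranges: [-178.18, 178.18], [-50.72, 133.34], [12.68, 142.11], [-81.47, 261.47], [9.98, 163.14], [-165.26, 165.26]. Speed limits (degrees/s): [136.94, 136.94, 180, 180, 180, 180].

### API

Orientations are given as a 3x3 rotation matrix whose columns are the frame's x, y, z axes.
In Python, from rig import env gives the robot as it stands.
- The arm moves only by the tool servo_tool, never from a script. Its argument "steps" is a list of rows, each an object of numbers: "tx", "ty", "tz": the shift along the world's x, y, z in cm; "yaw": the turn about the world's z in degrees; "claw": the finger opening in cm, from 0 to 8.54. In form: [{"tx": .., "ty": .., "tz": .., "yaw": .., "claw": ..}, ...]. A call has 1 to 20 rows; each row shifts and turns the commanded pose from where the row before left it; what a row does not reach is not made up. A row lasts 1/10 s, in which the tool goes at most 50 mm and 8.59 degrees, less where a joint would pass 70% of its speed; a pose out of reach is approached as far as the arm can. A call with a gripper value outside its range is refused whole. The fingers move at their own pace and stop on an object; "newtons" is the grip in N (left out, the last holds). Time passes only in rows, so rows that do not move let the fingers close. It gives the time, the measured TCP pose, the force, the opening and the grip force at its end, in the units of the state.
- env.observe(): the state, without advancing time (a new reading comes with each control period).
- env.get_image(name): name is "scene" or "side" or "wrist"; returns (picture, depth): 384x512x3 uint8, red, green, blue; 384x512 float32, m along the optical axis (not along the pixel's ray), 0 where there is no reading.
- env.camera_model(name): a dict with "fovy" (degrees; the focal length in pixels is half the picture's height over the tangent of half this angle, whatever the lens; pixels are square), "cx", "cy" (the principal point, pixels), "T" (4x4, takes a point from camera to world coordinates). Camera axes: x right, y down, z forward; pixel columns grow to the right and rows downward; lengths in m; the calibration is good to about 2 mm. A picture is of the moment at which its call begins: read the wrist's pose just before it. camera_model takes no time and is no camera call; for the wrist camera it gives the pose at the moment of the call.
- env.close_job(): hands the job in; it is judged then, once.
The state is a dict: "time_s": time; "q": joint angles; "qvel": joint speeds; "joint_efforts": joint torques, N m; "position": TCP position; "tool_rot": TCP orientation; "ft_force": force on the tool from outside, world axes, zero at the start; "wrist_torque": the same for the moment, N m; "grip_width": finger opening in m; "gripper_force": force on a finger pad.
Only numpy, scipy, OpenCV 4.12 (cv2) and the standard library are available. Lean on these libraries where they do the work, as an engineer would, in place of code of your own. Each camera call takes 0.05 s, during which the arm holds its last target. There are 200 camera calls.

### The job

Swing the hinged brace of the bearing stand round until it clicks home with its fork pointing at the upright shaft. Then pinch the shaft with one finger on its flat and turn it until the flat faces the fork, let go, put the loose collar over the shaft with its set screw on the flat and in the fork, and push it fully down against its spring. Finish while still holding the collar down between the fingers, do not let go; leave the tape measure, nut and screwdriver alone.

Things in the scene. Friction and masses are not known exactly. Their poses are not given: they have to be found in the camera images.
- stand: grey bearing stand fixed to the bench; origin on the bench on the shaft's axis, z up, the brace's side is -x. Foot plate 178 x 90 x 12 mm (x from -130 to +48 mm), round bearing housing of radius 30 mm (36 at its foot) up to z = 40 mm, upright shaft to z = 112 mm
- brace_arm (a joint): swing of the dark steel brace about its upright pivot, 110 mm in front (-x) of the shaft: 0 = folded to the stand's +y, growing clockwise seen from above; 1.75 rad = end stop, arm along the stand's +x, fork at the shaft. A sprung detent resists in the last 0.2 rad (about 5 N at the handle); home above 1.68. Else stays where left. Arm z = 43 to 51 mm, fork 70 to 82 mm from the pivot
- brace_pivot (a point): pivot axis of the brace at the top of the arm (z = 52 mm), fixed on the stand. The fork at the other end has two tines with a 17 mm gap, up to z = 74 mm
- brace_handle (a point): middle of the top of the brace's upright round handle, 12 mm diameter, from z = 51 to 92 mm, 35 mm from the pivot; pinch it from above
- shaft (a joint): turn of the shaft in its bearing, counterclockwise from above positive, 0 = its flat faces the fork (stand's -x); stays where it is left (friction 0.06 N m), turns freely either way.
- shaft_top (a point): middle of the shaft's top end, 112 mm above the bench. The upper shaft (z = 52 to 112 mm) is 20 mm thick with one flat 6 mm from the axis (16 mm across the flat and the opposite side); the topmost 3 mm taper
- shaft_flat (a point): point on the middle line of the shaft's flat, 95 mm above the bench and 6 mm from the axis; the flat is 13 mm wide, z = 52 to 108 mm, and faces -x of this point's frame
- spring_plate (a joint): travel of the steel spring plate (ring of 18 mm radius) round the foot of the shaft: 0 = up (top at z = 60 mm), 0.007 m = fully down; spring force 3 N at the start to 11.4 N fully down. The collar rests on it
- collar: loose plain metal shaft collar lying flat on the bench: ring 40 mm outside, 23.5 mm bore, 24 mm high, 0.13 kg; origin at the middle of its underside, z up; one set screw of 8 mm (head 10.4 mm) along its -x at mid height, from 31.5 mm outside to 7.5 mm from the axis inside, so that it goes down the shaft only over the flat
- collar_screw (a point): outer end of the collar's set screw, 31.5 mm from the collar's axis, 12 mm above its underside
- collar_bottom (a point): middle of the collar's underside
- tape_measure: tape measure, 37x85x60 mm, bystander, origin at the middle of its underside
- steel_nut: steel nut, 24x27x13 mm, bystander, origin at the middle of its underside
- driver_blue: screwdriver, 27x180x27 mm, bystander, origin at the middle of its underside
There are look-alikes about, which are no part of the job. There is more than one size of the collar; the job needs the smallest.

How it is judged:
By the outcome, as a careful person would: the job done as asked, in the order asked, and still so for the second after the job is handed in, while the arm keeps its last pose, push and grip.
It also fails if it takes over 66 s, if anything falls off the work surface, if the arm or the gripper's body presses on something with over 40 N, if the wrist force passes 120 N, or if a joint passes its speed limit or range.

## Working session

There is one attempt and no reset: what is moved stays moved. The work goes in short steps, Python scripts to look and compute and a tool call to move; the robot and the scene stay as the last step left them, time stands still between calls to the robot, and variables do not carry over. Pictures are saved under pics/ and viewed, at most 10 in all, crops included, and the job is handed in when it is done.

Besides the shell and the picture viewer there is one more tool, called after ">>>" in YAML: its name, and indented under it one key for each argument. servo_tool: Moves the arm, as the interface text tells. Its arguments: {"type":"object","properties":{"steps":{"type":"array"},"newtons":{"type":"number"}},"required":["steps"]}

```bash
ls; mkdir -p pics; cat > h.py <<'E'
import numpy as np, cv2
from rig import env
def cam(n):
    m=env.camera_model(n); im,d=env.get_image(n)
    f=192/np.tan(np.radians(m['fovy'])/2)
    return im,d,f,m['cx'],m['cy'],np.array(m['T'])
def cloud(c):
    im,d,f,cx,cy,T=c
    v,u=np.mgrid[:384,:512]
    P=np.stack([(u-cx)/f*d,(v-cy)/f*d,d],-1)@T[:3,:3].T+T[:3,3]
    P[d==0]=np.nan
    return P
def save(n,im): cv2.imwrite(n,im[:,:,::-1])
E
python3 - <<'E'
from h import *
for n in ['scene','side']:
    c=cam(n); save(f'pics/{n}0.png',c[0]); np.save(f'{n}0.npy',cloud(c)); print(n,c[5].round(3).tolist(),c[2],c[3],c[4])
s=env.observe();print(s)
E
```

```text
pics
scene [[0.843, -0.259, 0.472, 0.005], [-0.538, -0.442, 0.718, -0.95], [0.022, -0.858, -0.512, 0.768], [0.0, 0.0, 0.0, 1.0]] 483.5732822416172 251.53822601454144 190.1026462039824
side [[0.981, -0.069, 0.179, 0.482], [-0.191, -0.437, 0.879, -0.829], [0.017, -0.897, -0.442, 0.509], [0.0, 0.0, 0.0, 1.0]] 375.36295869561394 260.5280915668813 187.41716002695767
{'time_s': 0.1, 'q': array([-7.86846472e+01,  2.18372982e+01,  7.43777188e+01, -5.77890011e-04,
        8.38585258e+01, -1.23362764e+01]), 'qvel': array([ 0.05633158, -0.13665895, -0.04033013, -0.0122531 , -0.09521698,
       -0.07914641]), 'joint_efforts': array([ 5.04367403e-03, -4.49220085e+01, -2.31657529e+01, -1.09415453e-04,
        3.66282533e-03,  9.55194537e-06]), 'position': array([ 0.22059114, -0.50357404,  0.24978778]), 'tool_rot': array([[ 9.16001202e-01,  4.01175434e-01, -2.61679998e-04],
       [ 4.01175432e-01, -9.16000379e-01,  1.25664685e-03],
       [ 2.64436867e-04, -1.25606961e-03, -9.99999176e-01]]), 'ft_force': array([-0.25430876, -0.53921979, -0.50080022]), 'wrist_torque': array([-0.03767623,  0.0508583 ,  0.03578972]), 'gripper_force': 0.0, 'grip_width': 0.0854076135799091}
```

View pics/scene0.png

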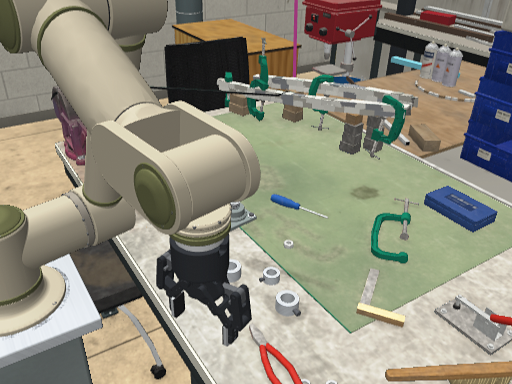

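View pics/side0.png

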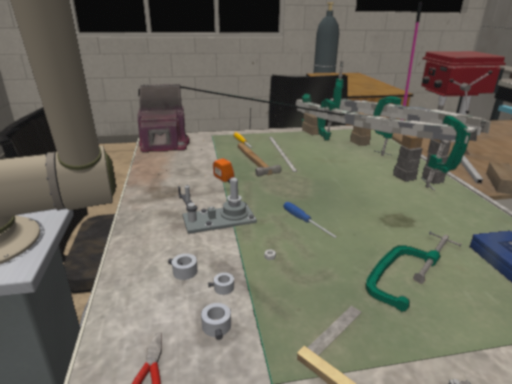

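The scene view has the arm hiding the stand. The side view shows the stand (shaft at 235,200; brace at 187,205), and three collars at (184,266), (223,284) and (216,320). The middle one looks smallest.

```bash
python3 - <<'E'
from h import *
P=np.load('side0.npy')
for u,v in [(235,181),(235,195),(187,193),(190,225),(184,266),(223,284),(216,320),(184,258),(223,274),(216,305),(213,285),(171,262),(220,335),(270,254),(222,170)]:
    print(u,v,P[v,u].round(3))
# top-down map of raised points
m=(P[...,2]>0.010)&(P[...,2]<0.13)&(P[...,0]>.2)&(P[...,0]<.7)&(P[...,1]>-.6)&(P[...,1]<.3)
n,l=cv2.connectedComponents(m.astype(np.uint8))
for i in range(1,n):
    q=P[l==i]
    if len(q)>40: print(i,len(q),q.min(0).round(3),q.max(0).round(3))
E
```

```text
235 181 [0.587 0.011 0.11 ]
235 195 [0.587 0.014 0.069]
187 193 [0.468 0.034 0.074]
190 225 [ 0.47  -0.019  0.012]
184 266 [ 0.455 -0.203  0.029]
223 284 [ 0.527 -0.264  0.024]
216 320 [ 0.506 -0.357  0.029]
184 258 [ 0.455 -0.169  0.024]
223 274 [ 0.53  -0.233  0.023]
216 305 [ 0.509 -0.323  0.029]
213 285 [ 0.509 -0.249  0.011]
171 262 [ 0.427 -0.169  0.017]
220 335 [ 0.51  -0.381  0.019]
270 254 [ 0.643 -0.158  0.003]
222 170 [0.577 0.244 0.04 ]
1 2071 [ 0.444 -0.042  0.01 ] [0.637 0.293 0.112]
3 920 [ 0.2   -0.033  0.068] [0.304 0.057 0.13 ]
4 52 [ 0.627 -0.177  0.01 ] [ 0.653 -0.154  0.014]
5 484 [ 0.421 -0.212  0.01 ] [ 0.479 -0.158  0.031]
6 315 [ 0.499 -0.268  0.01 ] [ 0.549 -0.228  0.025]
7 753 [ 0.481 -0.383  0.01 ] [ 0.532 -0.317  0.032]
11 635 [ 0.376 -0.449  0.01 ] [ 0.417 -0.355  0.018]
26 732 [ 0.626 -0.502  0.01 ] [ 0.694 -0.426  0.02 ]
```

>>> servo_tool:
  steps:
    - {"tx": 3, "ty": 3, "tz": 0.5}
    - {"tx": 3, "ty": 3, "tz": 0.5}
    - {"tx": 3, "ty": 3, "tz": 0.5}
    - {"tx": 3, "ty": 3, "tz": 0.5}
    - {"tx": 3, "ty": 3, "tz": 0.5}
    - {"tx": 3, "ty": 3, "tz": 0.5}
    - {"tx": 3, "ty": 3, "tz": 0.5}
    - {"tx": 3, "ty": 3, "tz": 0.5}
    - {"tx": 3, "ty": 3, "tz": 0.5}
    - {}
    - {}

```text
invalid input at $.steps[0]: expected keys tx, ty, tz, yaw, claw
```

```bash
python3 - <<'E'
from h import *
s=env.observe();print(s['position'],s['tool_rot'].round(3).tolist(),s['q'])
c=cam('wrist'); save('pics/w1.png',c[0]); np.save('w1.npy',cloud(c)); print(c[5].round(3).tolist(),c[2],c[3],c[4])
E
```

```text
[ 0.22059114 -0.50357404  0.24978778] [[0.916, 0.401, -0.0], [0.401, -0.916, 0.001], [0.0, -0.001, -1.0]] [-7.86846472e+01  2.18372982e+01  7.43777188e+01 -5.77890011e-04
  8.38585258e+01 -1.23362764e+01]
[[0.402, -0.874, -0.274, 0.291], [-0.916, -0.383, -0.119, -0.473], [-0.001, 0.298, -0.954, 0.373], [0.0, 0.0, 0.0, 1.0]] 266.6087484714662 255.87077440459495 187.19820255173335
```

View pics/w1.png

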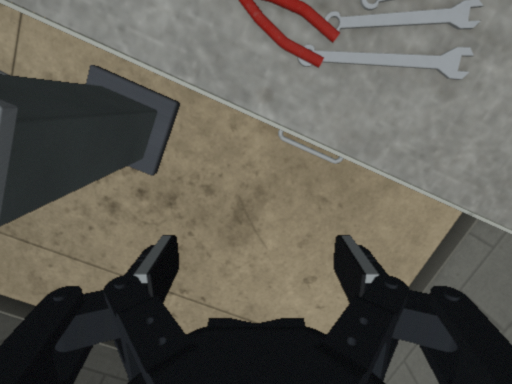

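The wrist picture shows only the table edge (tools at 400,30). Every row needs all five keys.

>>> servo_tool:
  steps:
    - {"tx": 3, "ty": 3.5, "tz": 0.3, "yaw": 0, "claw": 8.5}
    - {"tx": 3, "ty": 3.5, "tz": 0.3, "yaw": 0, "claw": 8.5}
    - {"tx": 3, "ty": 3.5, "tz": 0.3, "yaw": 0, "claw": 8.5}
    - {"tx": 3, "ty": 3.5, "tz": 0.3, "yaw": 0, "claw": 8.5}
    - {"tx": 3, "ty": 3.5, "tz": 0.3, "yaw": 0, "claw": 8.5}
    - {"tx": 3, "ty": 3.5, "tz": 0.3, "yaw": 0, "claw": 8.5}
    - {"tx": 3, "ty": 3.5, "tz": 0.3, "yaw": 0, "claw": 8.5}
    - {"tx": 3, "ty": 3.5, "tz": 0.3, "yaw": 0, "claw": 8.5}
    - {"tx": 3, "ty": 3.5, "tz": 0.3, "yaw": 0, "claw": 8.5}
    - {"tx": 0, "ty": 0, "tz": 0, "yaw": 0, "claw": 8.5}
    - {"tx": 0, "ty": 0, "tz": 0, "yaw": 0, "claw": 8.5}

```text
time_s: 1.25
position: [0.4909, -0.1881, 0.277]
tool_rot: [[0.915, 0.403, -0.001], [0.403, -0.915, 0.0], [-0.001, -0.0, -1.0]]
ft_force: [-0.2, 0.3, -0.1]
grip_width: 0.0851
gripper_force: 0.0
```

```bash
python3 - <<'E'
from h import *
s=env.observe();print(s['position'],s['tool_rot'].round(3).tolist(),s['q'])
c=cam('wrist'); save('pics/w2.png',cv2.resize(c[0],(796,597))); save('w2_raw.png',c[0]); np.save('w2.npy',cloud(c)); np.save('w2T.npy',c[5])
E
```

```text
[ 0.49087436 -0.18809496  0.27701571] [[0.915, 0.403, -0.001], [0.403, -0.915, 0.0], [-0.001, -0.0, -1.0]] [-3.38743646e+01  1.83140020e+01  7.52286303e+01 -1.62689292e-02
  8.64914173e+01  3.23552048e+01]
```

View pics/w2.png

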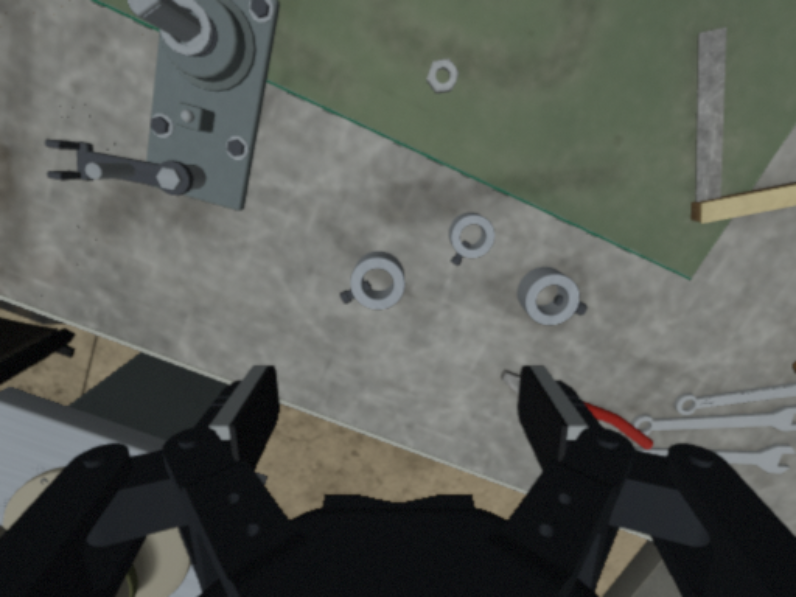

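The wrist view shows the stand at upper left: shaft (165,20), pivot (172,177), handle top (93,170) and fork (65,160). The smallest collar is at (472,235) with its screw toward (457,260), and the larger collars are at (378,282) and (550,297).

```bash
cat >> h.py <<'E'
def circ(q):
    def fit(q):
        A=np.c_[2*q[:,:2],np.ones(len(q))]; x=np.linalg.lstsq(A,(q[:,:2]**2).sum(1),rcond=None)[0]
        return x[0],x[1],np.sqrt(x[2]+x[0]**2+x[1]**2)
    return np.round(fit(q),4)
def near(P,x,y,r,z0,z1):
    m=(np.hypot(P[...,0]-x,P[...,1]-y)<r)&(P[...,2]>z0)&(P[...,2]<z1); return m
E
python3 - <<'E'
from h import *
W=np.load('w2.npy');S=np.load('side0.npy')
k=512/796
for u,v in [(93,170),(172,177),(65,144),(65,176),(140,7),(165,20),(195,25),(472,218),(457,260),(370,60),(243,208),(155,190),(260,10)]:
    print(u,v,W[int(v*k),int(u*k)].round(4))
for n,P in (('w',W),('s',S)):
    for nm,a in dict(collar=(.527,-.25,.03,.020,.03),shaft=(.587,.02,.03,.105,.12),handle=(.46,.03,.06,.085,.1),fork=(.46,.06,.09,.066,.08),plate=(.53,-.0,.2,.009,.015)).items():
        q=P[near(P,*a)]
        if len(q)>3:
            print(n,nm,len(q),q.mean(0).round(4),q.min(0).round(4),q.max(0).round(4))
    m=near(P,.527,-.25,.045,.004,.02); q=P[m]; print('low',q[np.hypot(q[:,0]-.527,q[:,1]+.25)>.023].mean(0).round(4))
m=near(W,.527,-.25,.03,.020,.03).astype(np.uint8)
hc,hi=cv2.findContours(m,cv2.RETR_CCOMP,cv2.CHAIN_APPROX_NONE)
for c in hc:
    if len(c)>12: q=W[c[:,0,1],c[:,0,0]]; print('ring',circ(q))
# plate rect
m=near(W,.53,0,.2,.008,.016)
q=W[m][:,:2].astype(np.float32); print(len(q),cv2.minAreaRect(q))
E
```

```text
93 170 [0.468  0.0407 0.0911]
172 177 [0.4787 0.003  0.0583]
65 144 [0.4715 0.0792 0.0673]
65 176 [0.4478 0.0739 0.0685]
140 7 [0.5803 0.0194 0.1125]
165 20 [0.5813 0.0162 0.091 ]
195 25 [0.5876 0.0104 0.0657]
472 218 [ 0.5438 -0.2375  0.0252]
457 260 [ 0.5022 -0.2436  0.0171]
370 60 [ 6.281e-01 -1.008e-01  6.000e-04]
243 208 [ 0.4652 -0.0405  0.0046]
155 190 [0.446  0.0413 0.0012]
260 10 [ 0.623  -0.01    0.0173]
w collar 414 [ 0.5289 -0.2457  0.0233] [ 0.5087 -0.266   0.0201] [ 0.5484 -0.2263  0.0258]
w shaft 206 [0.5811 0.0184 0.1101] [0.5745 0.0107 0.105 ] [0.5893 0.0278 0.1142]
w handle 127 [0.4678 0.0382 0.0906] [0.4619 0.0332 0.0852] [0.4732 0.0464 0.0936]
w fork 225 [0.4622 0.0643 0.0721] [0.443  0.0338 0.066 ] [0.473  0.0894 0.0798]
w plate 4829 [ 0.5303 -0.0019  0.0119] [ 0.4268 -0.1916  0.009 ] [0.65   0.1828 0.015 ]
low [ 0.5203 -0.236   0.0134]
s collar 163 [ 0.5294 -0.2489  0.0225] [ 0.5107 -0.2682  0.0201] [ 0.5486 -0.2283  0.0252]
s shaft 33 [0.5848 0.0173 0.109 ] [0.5761 0.0107 0.1051] [0.593  0.0268 0.1123]
s handle 15 [0.468  0.0357 0.0891] [0.464  0.0318 0.0856] [0.4717 0.0407 0.0917]
s fork 40 [0.4631 0.0489 0.0727] [0.4452 0.0324 0.0661] [0.4735 0.0854 0.0799]
s plate 773 [ 0.5322 -0.014   0.0114] [ 0.4207 -0.1925  0.0091] [0.7291 0.0625 0.015 ]
low [ 0.5009 -0.248   0.0135]
ring [ 0.5287 -0.2461  0.0194]
ring [ 0.529  -0.2463  0.0123]
4922 ((0.5226935148239136, -0.0029032081365585327), (0.22156482934951782, 0.36630260944366455), 5.810685157775879)
```

>>> servo_tool:
  steps:
    - {"tx": -0.19, "ty": 1.9, "tz": -0.6, "yaw": 7, "claw": 8.5}
    - {"tx": -0.19, "ty": 1.9, "tz": -0.6, "yaw": 7, "claw": 8.5}
    - {"tx": -0.19, "ty": 1.9, "tz": -0.6, "yaw": 7, "claw": 8.5}
    - {"tx": -0.19, "ty": 1.9, "tz": -0.6, "yaw": 7, "claw": 8.5}
    - {"tx": -0.19, "ty": 1.9, "tz": -0.6, "yaw": 7, "claw": 8.5}
    - {"tx": -0.19, "ty": 1.9, "tz": -0.6, "yaw": 7, "claw": 8.5}
    - {"tx": -0.19, "ty": 1.9, "tz": -0.6, "yaw": 7, "claw": 8.5}
    - {"tx": -0.19, "ty": 1.9, "tz": -0.6, "yaw": 7, "claw": 8.5}
    - {"tx": -0.19, "ty": 1.9, "tz": -0.6, "yaw": 7, "claw": 8.5}
    - {"tx": -0.19, "ty": 1.9, "tz": -0.6, "yaw": 7, "claw": 8.5}
    - {"tx": -0.19, "ty": 1.9, "tz": -0.6, "yaw": 7, "claw": 8.5}
    - {"tx": -0.19, "ty": 1.9, "tz": -0.6, "yaw": 7, "claw": 5}
    - {"tx": 0, "ty": 0, "tz": 0, "yaw": 0, "claw": 5}
    - {"tx": 0, "ty": 0, "tz": 0, "yaw": 0, "claw": 5}

```text
time_s: 2.7
position: [0.4678, 0.0381, 0.2054]
tool_rot: [[-0.3, 0.954, -0.0], [0.954, 0.3, -0.0], [-0.0, -0.0, -1.0]]
ft_force: [0.7, -0.4, 0.3]
grip_width: 0.0498
gripper_force: 0.0
```

```bash
python3 - <<'E'
from h import *
s=env.observe();print(s['position'],s['tool_rot'].round(3).tolist(),s['q'].round(1),s['grip_width'])
c=cam('wrist'); save('pics/w3.png',cv2.resize(c[0],(796,597))); W=cloud(c); np.save('w3.npy',W)
for nm,a in dict(shaft=(.587,.02,.03,.108,.12),handle=(.468,.0385,.02,.088,.1),pivot=(.479,.003,.015,.053,.066),pl=(.479,.003,.015,.048,.0535)).items():
    q=W[near(W,*a)]
    if len(q)>3: print(nm,len(q),q.mean(0).round(4),q.min(0).round(4),q.max(0).round(4),circ(q))
E
```

```text
[0.46783668 0.0381404  0.20542748] [[-0.3, 0.954, -0.0], [0.954, 0.3, -0.0], [-0.0, -0.0, -1.0]] [ -9.8  16.2  91.   -0.   72.8 -27.3] 0.04983013512742675
shaft 289 [0.5835 0.0223 0.1113] [0.5741 0.0108 0.1082] [0.5927 0.03   0.1135] [0.5838 0.0217 0.0066]
handle 129 [0.4672 0.0402 0.0915] [0.4616 0.0341 0.0883] [0.4729 0.0455 0.0933] [0.4672 0.04   0.0043]
pivot 199 [0.4754 0.0063 0.0574] [ 0.4647 -0.0035  0.053 ] [0.486  0.0161 0.0597] [0.4757 0.0059 0.0065]
pl 198 [0.4773 0.006  0.0519] [ 0.4644 -0.0082  0.0495] [0.4892 0.0179 0.0533] [0.4764 0.0047 0.0111]
```

View pics/w3.png

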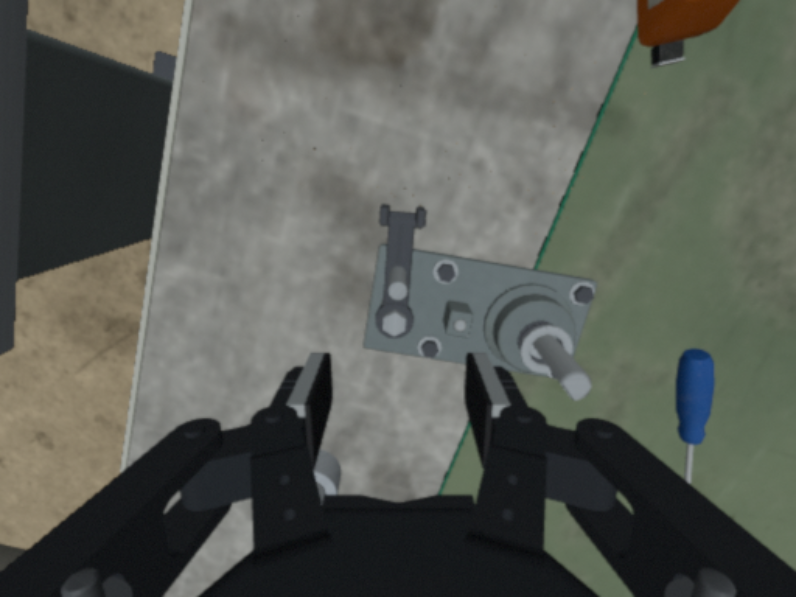

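The stand is seen clearly: handle (397,290), pivot (394,323), fork (402,213), shaft top (575,385). Heights match: handle 92 mm, shaft 112 mm. Descending on the handle.

>>> servo_tool:
  steps:
    - {"tx": 0, "ty": 0.15, "tz": -3, "yaw": 0, "claw": 5}
    - {"tx": 0, "ty": 0, "tz": -3, "yaw": 0, "claw": 4}
    - {"tx": 0, "ty": 0, "tz": -3, "yaw": 0, "claw": 4}
    - {"tx": 0, "ty": 0, "tz": -2.3, "yaw": 0, "claw": 4}
    - {"tx": 0, "ty": 0, "tz": -1, "yaw": 0, "claw": 2}
    - {"tx": 0, "ty": 0, "tz": 0, "yaw": 0, "claw": 0.5}
    - {"tx": 0, "ty": 0, "tz": 0, "yaw": 0, "claw": 0.5}
    - {"tx": 0, "ty": 0, "tz": 0, "yaw": 0, "claw": 0.5}
  newtons: 30

```text
time_s: 3.55
position: [0.4676, 0.04, 0.0821]
tool_rot: [[-0.303, 0.953, -0.001], [0.953, 0.303, -0.001], [-0.001, -0.001, -1.0]]
ft_force: [1.9, -6.0, -20.9]
grip_width: 0.0108
gripper_force: 29.3
```

```bash
python3 - <<'E'
import numpy as np
p=np.array([47.6,.52]); r=3.55
a=np.radians(np.r_[104,np.linspace(104,6,14)[1:]])
P=p+r*np.c_[np.cos(a),np.sin(a)]; print(np.diff(P,axis=0).round(2).tolist(), np.degrees(a[0]-a[1]))
E
```

```text
[[0.46, 0.08], [0.47, 0.02], [0.47, -0.04], [0.46, -0.1], [0.44, -0.16], [0.41, -0.22], [0.38, -0.27], [0.34, -0.32], [0.3, -0.36], [0.25, -0.39], [0.2, -0.42], [0.14, -0.45], [0.08, -0.46]] 7.5384615384615445
```

>>> servo_tool:
  steps:
    - {"tx": 0.46, "ty": 0.08, "tz": 0, "yaw": -7.5, "claw": 0.5}
    - {"tx": 0.47, "ty": 0.02, "tz": 0, "yaw": -7.5, "claw": 0.5}
    - {"tx": 0.47, "ty": -0.04, "tz": 0, "yaw": -7.5, "claw": 0.5}
    - {"tx": 0.46, "ty": -0.1, "tz": 0, "yaw": -7.5, "claw": 0.5}
    - {"tx": 0.44, "ty": -0.16, "tz": 0, "yaw": -7.5, "claw": 0.5}
    - {"tx": 0.41, "ty": -0.22, "tz": 0, "yaw": -7.5, "claw": 0.5}
    - {"tx": 0.38, "ty": -0.27, "tz": 0, "yaw": -7.5, "claw": 0.5}
    - {"tx": 0.34, "ty": -0.32, "tz": 0, "yaw": -7.5, "claw": 0.5}
    - {"tx": 0.3, "ty": -0.36, "tz": 0, "yaw": -7.5, "claw": 0.5}
    - {"tx": 0.25, "ty": -0.39, "tz": 0, "yaw": -7.5, "claw": 0.5}

```text
time_s: 4.55
position: [0.5055, 0.0223, 0.0819]
tool_rot: [[0.845, 0.535, -0.006], [0.535, -0.845, -0.001], [-0.006, -0.002, -1.0]]
ft_force: [-8.3, -7.1, -11.3]
grip_width: 0.011
gripper_force: 30.1
```

>>> servo_tool:
  steps:
    - {"tx": 0.2, "ty": -0.42, "tz": 0, "yaw": -7.5, "claw": 0.5}
    - {"tx": 0.14, "ty": -0.45, "tz": 0, "yaw": -7.5, "claw": 0.5}
    - {"tx": 0.04, "ty": -0.3, "tz": 0, "yaw": -7, "claw": 0.5}
    - {"tx": 0, "ty": 0, "tz": 0, "yaw": 0, "claw": 0.5}

```text
time_s: 4.95
position: [0.5093, 0.0109, 0.082]
tool_rot: [[0.983, 0.181, -0.006], [0.181, -0.983, -0.0], [-0.006, -0.001, -1.0]]
ft_force: [-7.1, -6.0, -12.1]
grip_width: 0.011
gripper_force: 30.1
```

>>> servo_tool:
  steps:
    - {"tx": 0.02, "ty": -0.15, "tz": 0, "yaw": -2.5, "claw": 0.5}
    - {"tx": 0, "ty": 0, "tz": 0, "yaw": 0, "claw": 0.5}
    - {"tx": 0, "ty": 0, "tz": 0, "yaw": 0, "claw": 0.5}

```text
time_s: 5.25
position: [0.5092, 0.0107, 0.082]
tool_rot: [[0.99, 0.142, -0.006], [0.142, -0.99, 0.002], [-0.006, -0.002, -1.0]]
ft_force: [-8.1, 1.2, -9.7]
grip_width: 0.0107
gripper_force: 30.2
```

```bash
python3 - <<'E'
from h import *
s=env.observe();print(s['ft_force'],s['position'])
c=cam('wrist'); save('pics/w4.png',cv2.resize(c[0],(796,597))); W=cloud(c); np.save('w4.npy',W)
for nm,a in dict(shaft=(.584,.02,.02,.108,.12),fork=(.553,.015,.02,.068,.08)).items():
    q=W[near(W,*a)]
    if len(q)>3: print(nm,len(q),q.mean(0).round(4),q.min(0).round(4),q.max(0).round(4))
E
```

```text
[-8.12846891  1.23405724 -9.68741347] [0.50916507 0.01065373 0.08200937]
shaft 2321 [0.5856 0.0215 0.1114] [0.5747 0.0112 0.108 ] [0.5945 0.0304 0.1142]
fork 489 [0.5523 0.0162 0.073 ] [0.5451 0.0014 0.0682] [0.5587 0.0306 0.0752]
```

View pics/w4.png

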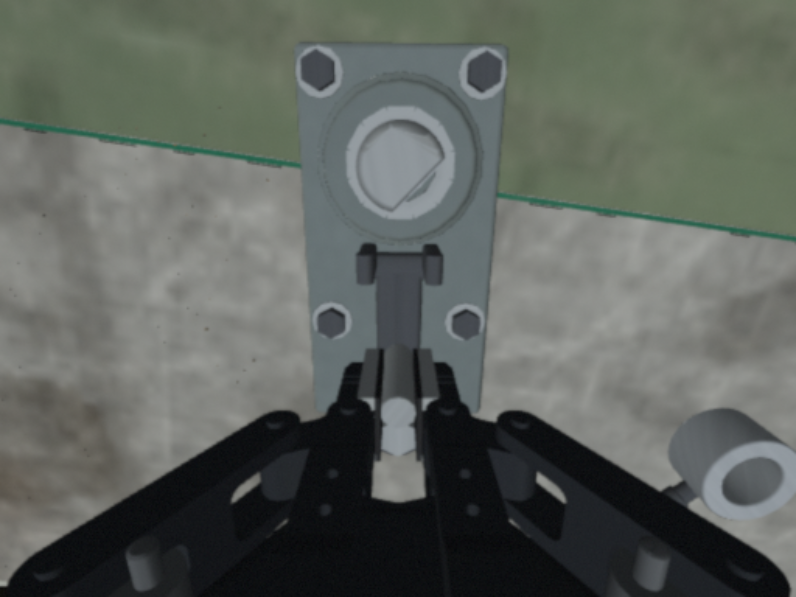

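The brace lies straight toward the shaft, with the fork (400,260) on the plate's centre line. The flat's edge runs from (395,210) to (443,160), so it faces about 46° counterclockwise from the fork. I'll press the brace a little more to confirm the stop, and fit the shaft numerically.

>>> servo_tool:
  steps:
    - {"tx": 0.03, "ty": -0.25, "tz": 0, "yaw": 0, "claw": 0.5}
    - {"tx": 0, "ty": 0, "tz": 0, "yaw": 0, "claw": 0.5}
    - {"tx": 0, "ty": 0, "tz": 0, "yaw": 0, "claw": 0.5}

```text
time_s: 5.6
position: [0.5092, 0.0103, 0.082]
tool_rot: [[0.99, 0.142, -0.007], [0.142, -0.99, 0.006], [-0.006, -0.006, -1.0]]
ft_force: [-7.8, 15.8, -8.9]
grip_width: 0.0104
gripper_force: 30.8
```

```bash
cat > sh.py <<'E'
from h import *
def shaft(W,x,y,out=True):
    m=near(W,x,y,.016,.1085,.12).astype(np.uint8)
    m=cv2.morphologyEx(m,cv2.MORPH_CLOSE,np.ones((3,3)))
    c=max(cv2.findContours(m,cv2.RETR_EXTERNAL,cv2.CHAIN_APPROX_NONE)[0],key=len)[:,0]
    q=W[c[:,1],c[:,0]]; q=q[~np.isnan(q[:,0])]
    # fit circle + flat : iterate over chord
    from scipy.optimize import least_squares
    th=np.linspace(0,2*np.pi,73)
    best=None
    for t0 in th[::6]:
        def f(p):
            d=q[:,:2]-p[:2]; n=np.array([np.cos(p[3]),np.sin(p[3])])
            return np.maximum(np.hypot(*d.T)-p[2], d@n-p[4])
        r=least_squares(f,[x,y,.0095,t0,.006],loss='soft_l1',f_scale=.0005)
        if best is None or r.cost<best.cost: best=r
    p=best.x; print('shaft c',p[:2].round(4),'r',p[2].round(4),'flat ang',np.degrees(p[3]).round(1)%360,'d',p[4].round(4),'rms',np.sqrt(np.mean(best.fun**2)).round(5),len(q))
    return p
E
python3 - <<'E'
from sh import *
W=np.load('w4.npy')
p=shaft(W,.585,.021); p=shaft(np.load('w3.npy'),.585,.021)
q=W[near(W,.509,.0107,.015,.088,.096)];print('handle',len(q),q.mean(0),q.min(0),q.max(0),circ(q))
q=W[near(W,.553,.016,.022,.071,.078)]
for sgn in (1,-1):
    t=q[sgn*(q[:,1]-.016)>0]; print('tine',t.mean(0).round(4))
# housing
m=near(W,.585,.021,.06,.036,.044);q=W[m];print('housing',len(q),q.min(0),q.max(0))
m=near(W,.53,.01,.25,.010,.0145)
q=W[m][:,:2].astype(np.float32);mm=cv2.morphologyEx(m.astype(np.uint8),cv2.MORPH_OPEN,np.ones((5,5)))
n,l,st,_=cv2.connectedComponentsWithStats(mm);i=1+np.argmax(st[1:,4]);q=W[l==i][:,:2].astype(np.float32);print(cv2.minAreaRect(q))
E
```

```text
shaft c [0.5846 0.0204] r 0.0098 flat ang 233.4 d 0.0055 rms 0.00015 163
shaft c [0.5835 0.0208] r 0.0091 flat ang 235.9 d 0.0053 rms 0.00045 52
handle 604 [0.51376779 0.01129327 0.09169068] [0.49881758 0.0032932  0.08802689] [0.52246545 0.02448663 0.09595385] [0.5154 0.0118 0.0069]
tine [0.5505 0.0273 0.0733]
tine [0.5536 0.0049 0.0732]
housing 4140 [ 0.52545772 -0.00901743  0.03603566] [0.61424784 0.0499439  0.04396792]
((0.5443801879882812, 0.015098515897989273), (0.17586399614810944, 0.08900101482868195), 7.634594917297363)
```

The stop is confirmed: 16 N with no further movement, so the brace is home. The stand's yaw is about 7.8° and the shaft axis is at (0.585, 0.0206). The flat is at 233.4°, so it needs about -45.6°.

>>> servo_tool:
  steps:
    - {"tx": 0, "ty": 0.3, "tz": 0, "yaw": 0, "claw": 0.5}
    - {"tx": 0, "ty": 0, "tz": 0, "yaw": 0, "claw": 4}
    - {"tx": 0, "ty": 0, "tz": 0, "yaw": 0, "claw": 4}
    - {"tx": 0, "ty": 0, "tz": 3, "yaw": 0, "claw": 4}
    - {"tx": 0, "ty": 0, "tz": 4, "yaw": 0, "claw": 4}
    - {"tx": 0, "ty": 0, "tz": 3, "yaw": 0, "claw": 4}

```text
time_s: 6.2
position: [0.5127, 0.0102, 0.1856]
tool_rot: [[0.99, 0.141, 0.004], [0.141, -0.99, -0.001], [0.004, 0.001, -1.0]]
ft_force: [0.1, 0.1, -0.2]
grip_width: 0.04
gripper_force: 0.0
```

>>> servo_tool:
  steps:
    - {"tx": 0.5, "ty": 0.08, "tz": 0, "yaw": 8.4, "claw": 4}
    - {"tx": 0.5, "ty": 0.08, "tz": 0, "yaw": 8.4, "claw": 4}
    - {"tx": 0.5, "ty": 0.08, "tz": 0, "yaw": 8.4, "claw": 4}
    - {"tx": 0.5, "ty": 0.08, "tz": 0, "yaw": 8.4, "claw": 4}
    - {"tx": 0.5, "ty": 0.08, "tz": 0, "yaw": 8.4, "claw": 4}
    - {"tx": 0.5, "ty": 0.08, "tz": 0, "yaw": 8.4, "claw": 4}
    - {"tx": 0.5, "ty": 0.08, "tz": 0, "yaw": 8.4, "claw": 4}
    - {"tx": 0.5, "ty": 0.08, "tz": 0, "yaw": 8.4, "claw": 4}
    - {"tx": 0.5, "ty": 0.08, "tz": 0, "yaw": 8.4, "claw": 4}
    - {"tx": 0.5, "ty": 0.08, "tz": 0, "yaw": 8.4, "claw": 4}
    - {"tx": 0.5, "ty": 0.08, "tz": 0, "yaw": 8.4, "claw": 4}
    - {"tx": 0.5, "ty": 0.08, "tz": 0, "yaw": 8.4, "claw": 4}
    - {"tx": 0.5, "ty": 0.08, "tz": 0, "yaw": 8.4, "claw": 4}
    - {"tx": 0.5, "ty": 0.08, "tz": 0, "yaw": 8.4, "claw": 4}
    - {"tx": 0.5, "ty": 0.08, "tz": 0, "yaw": 8.4, "claw": 4}
    - {"tx": 0.15, "ty": 0, "tz": 0, "yaw": 8.4, "claw": 4}
    - {"tx": 0, "ty": 0, "tz": 0, "yaw": 0, "claw": 4}
    - {"tx": 0, "ty": 0, "tz": 0, "yaw": 0, "claw": 4}

```text
time_s: 8.0
position: [0.5886, 0.0223, 0.1831]
tool_rot: [[-0.791, 0.611, 0.001], [0.611, 0.791, -0.0], [-0.001, 0.001, -1.0]]
ft_force: [-0.3, -0.4, 1.6]
grip_width: 0.0402
gripper_force: 0.0
```

```bash
python3 - <<'E'
from sh import *
s=env.observe();print(s['ft_force'],s['position'],np.degrees(np.arctan2(*s['tool_rot'][[1,0],0])),s['q'].round(1))
c=cam('wrist'); save('w5.png',c[0]); W=cloud(c); np.save('w5.npy',W)
shaft(W,.585,.021)
q=W[near(W,.55,.016,.03,.067,.078)];print('fork',len(q),q.mean(0))
E
```

```text
[-0.29933806 -0.41662588  1.56719025] [0.58862976 0.02233452 0.18305681] 142.31330398936504 [ -9.3  28.7  74.3   0.   76.9 -61.7]
shaft c [0.5844 0.0202] r 0.0095 flat ang 234.5 d 0.0051 rms 0.00045 66
fork 192 [0.55481116 0.0173693  0.07284248]
```

>>> servo_tool:
  steps:
    - {"tx": -0.27, "ty": 0, "tz": 0, "yaw": 1.3, "claw": 4}
    - {"tx": 0, "ty": 0, "tz": -3.5, "yaw": 0, "claw": 4}
    - {"tx": 0, "ty": 0, "tz": -3.5, "yaw": 0, "claw": 4}
    - {"tx": 0, "ty": 0, "tz": -1.5, "yaw": 0, "claw": 4}
    - {"tx": 0, "ty": 0, "tz": 0, "yaw": 0, "claw": 1}
    - {"tx": 0, "ty": 0, "tz": 0, "yaw": 0, "claw": 1}
    - {"tx": 0, "ty": 0, "tz": 0, "yaw": 0, "claw": 1}
    - {"tx": 0, "ty": 0, "tz": 0, "yaw": 0, "claw": 1}
  newtons: 25

```text
time_s: 8.85
position: [0.5854, 0.022, 0.0976]
tool_rot: [[-0.807, 0.59, -0.001], [0.59, 0.807, -0.001], [0.0, -0.001, -1.0]]
ft_force: [-2.7, -4.3, -6.5]
grip_width: 0.0154
gripper_force: 26.6
```

>>> servo_tool:
  steps:
    - {"tx": 0.02, "ty": -0.02, "tz": 0, "yaw": -7.7, "claw": 1}
    - {"tx": 0.02, "ty": -0.02, "tz": 0, "yaw": -7.7, "claw": 1}
    - {"tx": 0.01, "ty": -0.03, "tz": 0, "yaw": -7.7, "claw": 1}
    - {"tx": 0.01, "ty": -0.03, "tz": 0, "yaw": -7.7, "claw": 1}
    - {"tx": 0.01, "ty": -0.03, "tz": 0, "yaw": -7.7, "claw": 1}
    - {"tx": 0, "ty": -0.03, "tz": 0, "yaw": -7.5, "claw": 1}
    - {"tx": 0, "ty": 0, "tz": 0, "yaw": 0, "claw": 1}
    - {"tx": 0, "ty": 0, "tz": 0, "yaw": 0, "claw": 1}

```text
time_s: 9.65
position: [0.5859, 0.0205, 0.0976]
tool_rot: [[-0.136, 0.991, -0.001], [0.991, 0.136, -0.001], [-0.0, -0.001, -1.0]]
ft_force: [-4.2, -3.5, -6.4]
grip_width: 0.0151
gripper_force: 26.8
```

The width of about 15 mm confirms a grip across the flat, and the tool is now at 97.8°. Releasing, lifting and checking the shaft.

>>> servo_tool:
  steps:
    - {"tx": 0, "ty": 0, "tz": 0, "yaw": 0, "claw": 3.6}
    - {"tx": 0, "ty": 0, "tz": 0, "yaw": 0, "claw": 3.6}
    - {"tx": 0, "ty": 0, "tz": 0, "yaw": 0, "claw": 3.6}
    - {"tx": 0, "ty": 0, "tz": 3, "yaw": 0, "claw": 4}
    - {"tx": 0, "ty": 0, "tz": 4, "yaw": 0, "claw": 5}
    - {"tx": 0, "ty": 0, "tz": 2, "yaw": 0, "claw": 6}
    - {"tx": -0.57, "ty": -2.67, "tz": 0, "yaw": 7.5, "claw": 7}
    - {"tx": -0.57, "ty": -2.67, "tz": 0, "yaw": 7.5, "claw": 7}
    - {"tx": 0, "ty": 0, "tz": 0, "yaw": 0, "claw": 7}
    - {"tx": 0, "ty": 0, "tz": 0, "yaw": 0, "claw": 7}

```text
time_s: 10.65
position: [0.5752, -0.0327, 0.1877]
tool_rot: [[-0.386, 0.923, 0.001], [0.923, 0.386, 0.0], [-0.0, 0.001, -1.0]]
ft_force: [0.4, 0.3, 0.1]
grip_width: 0.0695
gripper_force: 0.0
```

```bash
python3 - <<'E'
from sh import *
s=env.observe();print(s['position'],np.degrees(np.arctan2(*s['tool_rot'][[1,0],0])),s['q'].round(1))
c=cam('wrist'); save('w6.png',c[0]); W=cloud(c); np.save('w6.npy',W)
shaft(W,.585,.021)
q=W[near(W,.55,.016,.03,.067,.078)];print('fork',len(q),q.mean(0))
c=cam('side'); shaft(cloud(c),.585,.02)
E
```

```text
[ 0.57520452 -0.03266188  0.1876859 ] 112.69339632909242 [-15.   27.3  76.1   0.   76.6 -37.7]
shaft c [0.5844 0.0202] r 0.0095 flat ang 188.7 d 0.0052 rms 0.0003 71
fork 188 [0.55492649 0.01666916 0.07312464]
shaft c [0.5848 0.0177] r 0.0079 flat ang 183.0 d 0.0047 rms 0.00084 13
```

>>> servo_tool:
  steps:
    - {"tx": -0.57, "ty": -2.67, "tz": -0.5, "yaw": 7.5, "claw": 7}
    - {"tx": -0.57, "ty": -2.67, "tz": -0.5, "yaw": 7.5, "claw": 7}
    - {"tx": -0.57, "ty": -2.67, "tz": -0.5, "yaw": 7.5, "claw": 7}
    - {"tx": -0.57, "ty": -2.67, "tz": -0.5, "yaw": 7.5, "claw": 7}
    - {"tx": -0.57, "ty": -2.67, "tz": -0.5, "yaw": 7.5, "claw": 7}
    - {"tx": -0.57, "ty": -2.67, "tz": -0.5, "yaw": 7.5, "claw": 7}
    - {"tx": -0.57, "ty": -2.67, "tz": -0.5, "yaw": 7.5, "claw": 7}
    - {"tx": -0.57, "ty": -2.67, "tz": -0.5, "yaw": 7.5, "claw": 7}
    - {"tx": 0, "ty": 0, "tz": 0, "yaw": 0, "claw": 7}
    - {"tx": 0, "ty": 0, "tz": 0, "yaw": 0, "claw": 7}

```text
time_s: 11.75
position: [0.5297, -0.2456, 0.1472]
tool_rot: [[-0.992, 0.127, -0.0], [0.127, 0.992, 0.001], [0.0, 0.001, -1.0]]
ft_force: [0.6, 0.2, -0.2]
grip_width: 0.0697
gripper_force: 0.0
```

```bash
python3 - <<'E'
from sh import *
s=env.observe();print(s['position'],np.degrees(np.arctan2(*s['tool_rot'][[1,0],0])),s['q'].round(1))
c=cam('wrist'); a=cv2.imread('w6.png')[:,:,::-1]; save('pics/w67.png',cv2.resize(np.hstack([a,c[0]]),(800,300))); W=cloud(c); np.save('w7.npy',W)
m=near(W,.529,-.246,.028,.0205,.03).astype(np.uint8)
for k in cv2.findContours(m,cv2.RETR_CCOMP,cv2.CHAIN_APPROX_NONE)[0]:
    if len(k)>20: print('ring',len(k),circ(W[k[:,0,1],k[:,0,0]]))
q=W[near(W,.529,-.246,.036,.005,.0225)]; d=q[:,:2]-[.529,-.246]; r=np.hypot(*d.T); q=q[r>.0225]; print('screw',len(q),q.mean(0),q.min(0),q.max(0),np.degrees(np.arctan2(*(q.mean(0)[:2]-[.529,-.246])[::-1])))
E
```

```text
[ 0.52972029 -0.24563907  0.14718821] 172.70711170226267 [ -36.5   30.3   78.     0.    71.7 -119.2]
ring 113 [ 0.529  -0.2469  0.0196]
ring 68 [ 0.529  -0.247   0.0121]
screw 93 [ 0.50154112 -0.24546375  0.01491409] [ 0.49760621 -0.25028147  0.00751473] [ 0.50655889 -0.24031395  0.01863293] 178.8812103556952
```

View pics/w67.png

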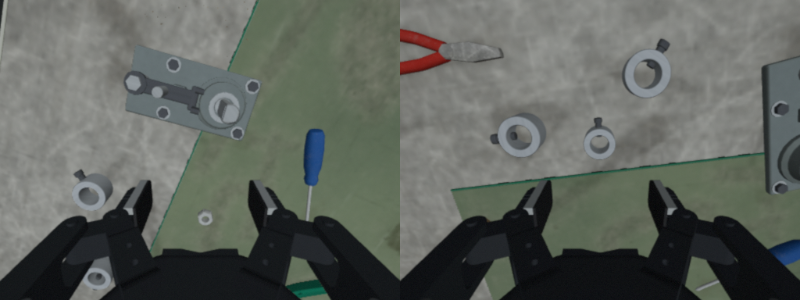

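Left: the flat faces the fork (188.7° with the same +1° bias, so about 187.7°). Right: the smallest collar is at (600,145) with its screw at (598,122), pointing to about 176° in the world. Grasping it.

>>> servo_tool:
  steps:
    - {"tx": -0.07, "ty": -0.1, "tz": -4, "yaw": 3.5, "claw": 7}
    - {"tx": 0, "ty": 0, "tz": -4, "yaw": 0, "claw": 6.5}
    - {"tx": 0, "ty": 0, "tz": -3, "yaw": 0, "claw": 6}
    - {"tx": 0, "ty": 0, "tz": -1.6, "yaw": 0, "claw": 6}
    - {"tx": 0, "ty": 0, "tz": 0, "yaw": 0, "claw": 5}
    - {"tx": 0, "ty": 0, "tz": 0, "yaw": 0, "claw": 3.5}
    - {"tx": 0, "ty": 0, "tz": 0, "yaw": 0, "claw": 3.5}
    - {"tx": 0, "ty": 0, "tz": 0, "yaw": 0, "claw": 3.5}
    - {"tx": 0, "ty": 0, "tz": 0, "yaw": 0, "claw": 3.5}
  newtons: 60

```text
time_s: 12.7
position: [0.5291, -0.2473, 0.0222]
tool_rot: [[-0.998, 0.064, 0.001], [0.064, 0.998, -0.001], [-0.001, -0.001, -1.0]]
ft_force: [0.5, 1.0, 2.6]
grip_width: 0.0383
gripper_force: 60.6
```

>>> servo_tool:
  steps:
    - {"tx": 0, "ty": 0, "tz": 3, "yaw": 0, "claw": 3.5}
    - {"tx": 0, "ty": 0, "tz": 4, "yaw": 0, "claw": 3.5}
    - {"tx": 0, "ty": 0, "tz": 5, "yaw": 0, "claw": 3.5}
    - {"tx": 0, "ty": 0, "tz": 4, "yaw": 0, "claw": 3.5}
    - {"tx": 0.6, "ty": 2.7, "tz": 0, "yaw": 1.5, "claw": 3.5}
    - {"tx": 0.6, "ty": 2.7, "tz": 0, "yaw": 1.5, "claw": 3.5}
    - {"tx": 0.6, "ty": 2.7, "tz": 0, "yaw": 1.5, "claw": 3.5}
    - {"tx": 0.6, "ty": 2.7, "tz": 0, "yaw": 1.5, "claw": 3.5}
    - {"tx": 0.6, "ty": 2.7, "tz": 0, "yaw": 1.5, "claw": 3.5}
    - {"tx": 0.6, "ty": 2.7, "tz": 0, "yaw": 1.5, "claw": 3.5}
    - {"tx": 0.6, "ty": 2.7, "tz": 0, "yaw": 1.5, "claw": 3.5}
    - {"tx": 0.6, "ty": 2.7, "tz": 0, "yaw": 1, "claw": 3.5}
    - {"tx": 0.6, "ty": 2.7, "tz": 0, "yaw": 0, "claw": 3.5}
    - {"tx": 0.15, "ty": 2.45, "tz": 0, "yaw": 0, "claw": 3.5}
    - {"tx": 0, "ty": 0, "tz": 0, "yaw": 0, "claw": 3.5}
    - {"tx": 0, "ty": 0, "tz": 0, "yaw": 0, "claw": 3.5}

```text
time_s: 14.3
position: [0.5841, 0.0204, 0.1815]
tool_rot: [[-0.991, -0.137, 0.0], [-0.137, 0.991, -0.0], [-0.0, -0.0, -1.0]]
ft_force: [0.6, -0.9, -1.1]
grip_width: 0.0381
gripper_force: 60.9
```

```bash
python3 - <<'E'
from sh import *
s=env.observe();p=s['position'];R=s['tool_rot'];print(p,np.degrees(np.arctan2(*R[[1,0],0])),s['ft_force'],s['grip_width'])
c=cam('wrist'); save('pics/w8.png',cv2.resize(c[0],(796,597))); W=cloud(c); np.save('w8.npy',W); np.savez('w8s.npz',p=p,R=R)
L=(W-p)@R   # tool frame
m=(np.abs(L[...,0])<.045)&(np.abs(L[...,1])<.03)&(L[...,2]>-.02)&(L[...,2]<.04)
q=L[m];print(len(q));
if len(q):
    print(np.histogram(q[:,2],12))
    sc=q[(q[:,0]>.0225)]; print('screw',len(sc),sc.mean(0),sc.min(0),sc.max(0))
    t=q[(np.abs(q[:,0])<.024)&(np.abs(q[:,1])<.019)]; t=t[t[:,2]<np.percentile(t[:,2],20)+.004]; print('top',t.mean(0),t.min(0),t.max(0))
q=W[near(W,.553,.016,.03,.067,.078)];print('fork',len(q),q.mean(0))
E
```

```text
[0.58412562 0.02043733 0.18147214] -172.1037973333785 [ 0.60716789 -0.87002481 -1.11846871] 0.0381090794288503
6722
(array([ 505,  229,  248,  235,  348, 2782,  492,  754,  451,  301,  228,
        149]), array([-0.01999715, -0.01641556, -0.01283398, -0.0092524 , -0.00567082,
       -0.00208924,  0.00149235,  0.00507393,  0.00865551,  0.01223709,
        0.01581867,  0.01940026,  0.02298184]))
screw 346 [ 0.02831136 -0.00087748  0.00772372] [ 0.02251833 -0.0057015   0.00448438] [0.03200237 0.00383601 0.0147886 ]
top [ 0.00161387  0.00149577 -0.00199503] [-0.01955274 -0.01899561 -0.01994761] [0.02067966 0.01898748 0.00245181]
fork 245 [0.55979808 0.0167152  0.07295508]
```

View pics/w8.png

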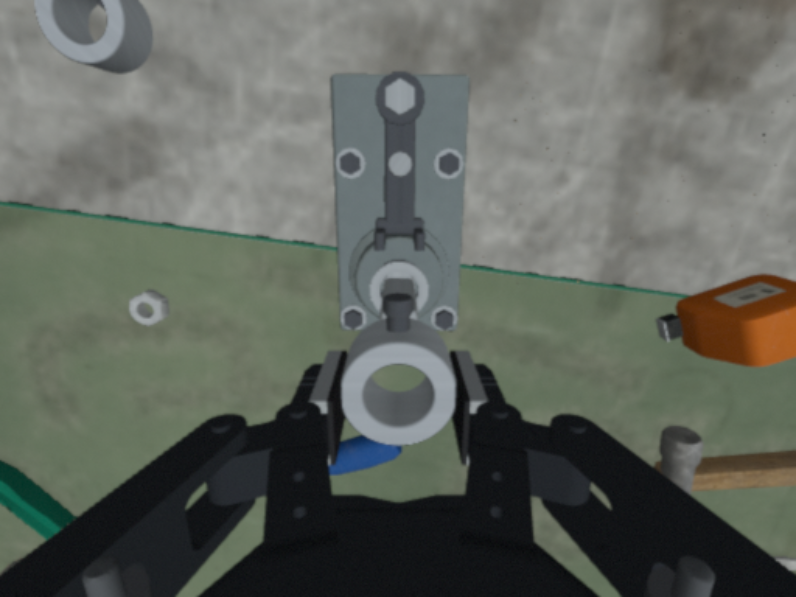

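The collar is held with its screw at (398,310) pointing straight at the fork, above the shaft. I'll fit its exact in-hand position before lowering.

```bash
python3 - <<'E'
from sh import *
W=np.load('w8.npy'); z=np.load('w8s.npz'); L=(W-z['p'])@z['R']
m=((np.hypot(L[...,0],L[...,1])<.024)&(L[...,2]>-.0055)&(L[...,2]<.0015)).astype(np.uint8)
for k in cv2.findContours(m,cv2.RETR_CCOMP,cv2.CHAIN_APPROX_NONE)[0]:
    if len(k)>25:
        q=L[k[:,0,1],k[:,0,0]]; print(len(k),circ(q),q.mean(0).round(4),q.min(0).round(4),q.max(0).round(4))
# finger pads symmetric? 
f=(np.abs(L[...,0])<.012)&(np.abs(L[...,1])>.019)&(np.abs(L[...,1])<.03)&(L[...,2]<.0)&(L[...,2]>-.02)
q=L[f]; print('pads',q[q[:,1]>0].min(0),q[q[:,1]<0].max(0))
E
```

```text
291 [ 0.0007 -0.0006  0.0203] [ 0.0013 -0.0006 -0.0013] [-0.0196 -0.0218 -0.0055] [0.0203 0.0219 0.0015]
126 [ 0.0004 -0.0006  0.0119] [-0.0002 -0.0008  0.0001] [-0.012  -0.0125 -0.002 ] [0.0128 0.0112 0.0015]
pads [-0.0114597   0.01900381 -0.01999715] [ 1.09875734e-02 -1.90000665e-02 -2.12211449e-05]
```

>>> servo_tool:
  steps:
    - {"tx": 0.03, "ty": 0, "tz": -2.2, "yaw": 0, "claw": 3.5}
    - {"tx": 0, "ty": 0, "tz": -2.1, "yaw": 0, "claw": 3.5}
    - {"tx": 0, "ty": 0, "tz": -0.5, "yaw": 0, "claw": 3.5}
    - {"tx": 0, "ty": 0, "tz": -0.4, "yaw": 0, "claw": 3.5}
    - {"tx": 0, "ty": 0, "tz": -0.4, "yaw": 0, "claw": 3.5}
    - {"tx": 0, "ty": 0, "tz": 0, "yaw": 0, "claw": 3.5}

```text
time_s: 14.95
position: [0.5847, 0.0201, 0.1256]
tool_rot: [[-0.991, -0.136, 0.0], [-0.136, 0.991, -0.0], [-0.0, -0.0, -1.0]]
ft_force: [-0.3, 0.6, -2.5]
grip_width: 0.0378
gripper_force: 60.9
```

>>> servo_tool:
  steps:
    - {"tx": 0, "ty": 0, "tz": -0.4, "yaw": 0, "claw": 3.5}
    - {"tx": 0, "ty": 0, "tz": -0.4, "yaw": 0, "claw": 3.5}
    - {"tx": 0, "ty": 0, "tz": -0.4, "yaw": 0, "claw": 3.5}
    - {"tx": 0, "ty": 0, "tz": 0, "yaw": 0, "claw": 3.5}

```text
time_s: 15.35
position: [0.5843, 0.0204, 0.1127]
tool_rot: [[-0.991, -0.137, -0.001], [-0.137, 0.991, 0.0], [0.001, 0.0, -1.0]]
ft_force: [-0.2, -0.3, -1.5]
grip_width: 0.0384
gripper_force: 60.9
```

>>> servo_tool:
  steps:
    - {"tx": 0, "ty": 0, "tz": -0.7, "yaw": 0, "claw": 3.5}
    - {"tx": 0, "ty": 0, "tz": -0.7, "yaw": 0, "claw": 3.5}
    - {"tx": 0, "ty": 0, "tz": -0.7, "yaw": 0, "claw": 3.5}
    - {"tx": 0, "ty": 0, "tz": -0.6, "yaw": 0, "claw": 3.5}
    - {"tx": 0, "ty": 0, "tz": 0, "yaw": 0, "claw": 3.5}

```text
time_s: 15.85
position: [0.5841, 0.0203, 0.0852]
tool_rot: [[-0.991, -0.137, -0.002], [-0.137, 0.991, 0.0], [0.002, 0.001, -1.0]]
ft_force: [0.6, 0.3, -1.7]
grip_width: 0.0377
gripper_force: 60.9
```

>>> servo_tool:
  steps:
    - {"tx": 0, "ty": 0, "tz": -0.3, "yaw": 0, "claw": 3.5}
    - {"tx": 0, "ty": 0, "tz": -0.3, "yaw": 0, "claw": 3.5}
    - {"tx": 0, "ty": 0, "tz": -0.2, "yaw": 0, "claw": 3.5}
    - {"tx": 0, "ty": 0, "tz": 0, "yaw": 0, "claw": 3.5}
    - {"tx": 0, "ty": 0, "tz": 0, "yaw": 0, "claw": 3.5}
  newtons: 80

```text
time_s: 16.35
position: [0.5848, 0.0203, 0.079]
tool_rot: [[-0.991, -0.137, 0.001], [-0.137, 0.991, -0.0], [-0.001, -0.0, -1.0]]
ft_force: [-1.2, -0.5, 5.4]
grip_width: 0.0375
gripper_force: 80.8
```

>>> servo_tool:
  steps:
    - {"tx": 0, "ty": 0, "tz": -0.2, "yaw": 0, "claw": 3.5}
    - {"tx": 0, "ty": 0, "tz": -0.2, "yaw": 0, "claw": 3.5}
    - {"tx": 0, "ty": 0, "tz": -0.1, "yaw": 0, "claw": 3.5}
    - {"tx": 0, "ty": 0, "tz": 0, "yaw": 0, "claw": 3.5}
    - {"tx": 0, "ty": 0, "tz": 0, "yaw": 0, "claw": 3.5}

```text
time_s: 16.85
position: [0.5848, 0.0203, 0.0752]
tool_rot: [[-0.991, -0.137, 0.002], [-0.137, 0.991, -0.0], [-0.002, -0.001, -1.0]]
ft_force: [-4.8, 0.4, 14.5]
grip_width: 0.0376
gripper_force: 82.0
```

>>> servo_tool:
  steps:
    - {"tx": 0, "ty": 0, "tz": -0.15, "yaw": 0, "claw": 3.5}
    - {"tx": 0, "ty": 0, "tz": 0, "yaw": 0, "claw": 3.5}
    - {"tx": 0, "ty": 0, "tz": 0, "yaw": 0, "claw": 3.5}

```text
time_s: 17.15
position: [0.5849, 0.0203, 0.0751]
tool_rot: [[-0.991, -0.137, 0.003], [-0.137, 0.991, -0.001], [-0.003, -0.001, -1.0]]
ft_force: [-8.5, -0.1, 27.0]
grip_width: 0.0375
gripper_force: 83.2
```

The press stops hard: 27 N with 0.1 mm of travel, and the collar's underside at z ≈ 53 mm. One last look before handing in.

```bash
python3 - <<'E'
from sh import *
c=cam('wrist'); save('pics/w9.png',c[0]); W=cloud(c)
q=W[near(W,.5845,.0203,.021,.068,.082)];print('collar top',len(q),np.median(q,0))
print(env.observe()['ft_force'])
E
```

```text
collar top 2975 [0.57806657 0.0178445  0.07606219]
[-8.73021663  0.57703928 26.34912277]
```

View pics/w9.png

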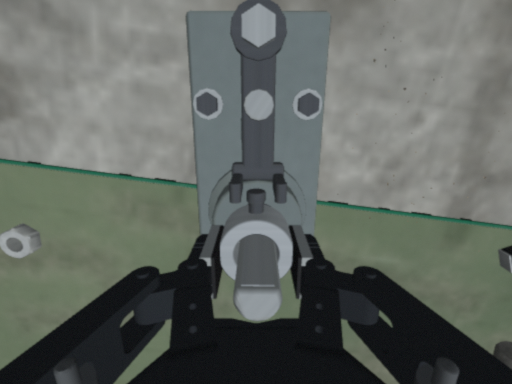

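The collar (257,250) is on the shaft with its screw (257,200) between the fork tines at (236,185) and (280,185). Its top is at 76–77 mm, so it is fully down and still held.

```bash
python3 -c "
from rig import env
print(env.close_job())"
```

```text
the job is handed in; nothing more can be done
None
```

The job is handed in, with no verdict shown: the brace is at its end stop, the shaft's flat faces the fork, and the smallest collar is pressed fully down (underside at about 53 mm) with its screw in the fork, still held between the fingers.

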